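# Unlock and start the jug warmer

## Robot

A 6-joint arm with a two-finger parallel gripper is mounted at the origin on a cart in front of the work surface, level with it; the furniture and walls round the work are solid. World frame = base frame: x ahead of the robot, y to its left, z up, the work surface at z = 0. Lengths are in m, angles in degrees, forces in N, time in s.
With the tool pointing down it reaches from about 0.4 to 0.825 m from the base axis. Payload 7 kg.
Tool frame: the origin (TCP) lies at the very end of the fingers, on their centre line; the grasp point (between the pads) lies 19 mm behind it (ctrl.grip_point_offset is the distance from the TCP to the grasp point, in m); x points along the fingers, z is the direction in which the jaws open and shut, and the axes are right-handed (so a half turn about x gives the same grasp; the last joint's range is limited). The gripper opens to 88 mm and grips with 3 to 60 N. Pads are 19 mm wide; open, the fingers measure 130 mm over their backs; the gripper's body (78 mm by 193 mm) begins 47 mm behind the grasp point.
Start: joints at [83.314, 20.546, 0.682, 0, -70.136, -16.507], TCP at [0.266, 0.62, 0.227] pointing down, gripper open.
Joint ranges: [-176.03, 176.03], [-82.01, 121.73], [-58.28, 71.71], [-173.87, 95.51], [-174.79, -0.11], [-173.66, 173.66]. Speed limits (degrees/s): [136.94, 136.94, 172.46, 180, 180, 180].

## Interface

Orientations are given as [roll, pitch, yaw] about the fixed x, y, z axes, in that order (R = Rz(yaw) Ry(pitch) Rx(roll)).
In Python, from plant import get_obs, snapshot, calibration, close_job, ctrl gives the robot as it stands.
- The arm moves only by the tool move_arm, never from a script. Its argument "commands" is a list that holds one entry, the list of rows, each a list of 4 numbers: the shift along the tool's x, y, z in cm, then the turn about the tool's x in rad. In form: [[[dx, dy, dz, spin], ...]]. A call has 1 to 8 rows; each row shifts and turns the commanded pose from where the row before left it, along the tool's axes as they then stand; what a row does not reach is not made up. A row lasts 1/10 s, in which the tool goes at most 50 mm and 8.59 degrees, less where a joint would pass 70% of its speed; a pose out of reach is approached as far as the arm can. A call with a gripper value outside its range is refused whole. "jaw" is the finger opening in cm, from 0 to 8.76, set as the call begins (left out, the last holds). The fingers move at their own pace and stop on an object; the grip force is fixed at half the most. Time passes only in rows, so rows that do not move let the fingers close. It gives the time, the measured TCP pose, the force and the opening at its end, in the units of the state.
- get_obs(): the state, without advancing time (a new reading comes with each control period).
- snapshot(name): name is "scene" or "side" or "wrist"; returns (picture, depth): 480x640x3 uint8, red, green, blue; 480x640 float32, m along the optical axis (not along the pixel's ray), 0 where there is no reading.
- calibration(name): a dict with "mtx" (3x3 intrinsics, pixels), "k1" (the pictures are not rectified: a ray, as slopes to the right and down, at radius r is drawn at 1 + k1 r^2 times it, then the intrinsics apply), "T" (4x4, takes a point from camera to world coordinates); the wrist camera has in their place "tool_from_camera" (4x4, takes a point from camera to tool coordinates, whose origin is the TCP and whose axes are the tool frame's). Camera axes: x right, y up, looking along -z (the intrinsics and any distortion apply to the point x, -y, -z); pixel columns grow to the right and rows downward; lengths in m; the calibration is good to about 2 mm. A picture is of the moment at which its call begins: read the wrist's pose just before it. calibration takes no time and is no camera call.
- close_job(): hands the job in, once; it reports no verdict.
The state is a dict: "clock": time; "joint_pos": joint angles; "qvel": joint speeds; "tau": joint torques, N m; "tool_pos": TCP position; "orientation": TCP orientation; "force": force on the tool from outside, world axes, zero at the start; "moment": the same for the moment, N m; "opening": finger opening in m.
Only numpy, scipy, OpenCV 4.12 (cv2) and the standard library are available. Lean on these libraries where they do the work, as an engineer would, in place of code of your own. Each camera call takes 0.05 s, during which the arm holds its last target. There are 200 camera calls.

## Task

Switch on the jug warmer on the worktop: first press the stiff yellow child-lock key all the way down until it clicks and let it come back up, then press the light green start key all the way down until it clicks, holding each down for a moment. Let all the keys come back up; do not press the red stop key, and leave the glass carafe standing where it is on the warmer.

Things in the scene. Friction and masses are not known exactly. Their poses are not given: they have to be found in the camera images.
- unlock_key_top (a point): the child-lock key: round yellow push key, 32 mm across, in a black collar 48 mm across, on the front strip of the white jug warmer (280 x 220 x 45 mm, which stands on the worktop, turned up to 0.25 rad). The point is the centre of the key's top face, z up, about 70 mm above the worktop; it goes down with the key. Released, the key stands 12 mm proud of its collar, pressed fully 4 mm. The three keys stand in a row 65 mm apart, in any order
- unlock_key (a joint): travel of the yellow child-lock key, straight down: 0 released, 0.008 m fully down; it clicks from 0.006 m. Sprung: begins to move at about 3 N, fully down at 10 N, and returns by itself (the stiff key)
- start_key_top (a point): the start key: round green push key, 32 mm across, in a black collar 48 mm across, on the front strip of the white jug warmer (280 x 220 x 45 mm, which stands on the worktop, turned up to 0.25 rad). The point is the centre of the key's top face, z up, about 70 mm above the worktop; it goes down with the key. Released, the key stands 12 mm proud of its collar, pressed fully 4 mm. The three keys stand in a row 65 mm apart, in any order
- start_key (a joint): travel of the green start key, straight down: 0 released, 0.008 m fully down; it clicks from 0.006 m. Sprung: begins to move at about 0.9 N, fully down at 3 N, and returns by itself (the light key)
- stop_key_top (a point): the stop key: round red push key, 32 mm across, in a black collar 48 mm across, on the front strip of the white jug warmer (280 x 220 x 45 mm, which stands on the worktop, turned up to 0.25 rad). The point is the centre of the key's top face, z up, about 70 mm above the worktop; it goes down with the key. Released, the key stands 12 mm proud of its collar, pressed fully 4 mm. The three keys stand in a row 65 mm apart, in any order
- stop_key (a joint): travel of the red stop key, straight down: 0 released, 0.008 m fully down; it clicks from 0.006 m. Sprung: begins to move at about 1.8 N, fully down at 6 N, and returns by itself (not to be pressed)
- carafe: glass carafe with black lid and black handle, 145 x 122 x 124 mm, standing loose on the round warming disc behind the keys, its centre about 155 mm from the row of keys; its top 174 mm above the worktop. A wall cupboard hangs 0.46 m above the back of the worktop, from x = 0.61 m on: keep the wrist low or in front of it. Origin: centre of its underside, z up

How it is judged:
By the outcome, as a careful person would: the job done as asked, in the order asked, and still so for the second after the job is handed in, with the robot touching nothing.
It also fails if it takes over 37 s, if anything falls off the work surface, if the arm or the gripper's body presses on something with over 40 N, if the wrist force passes 120 N, or if a joint passes its speed limit or range.

## Working session

There is one attempt and no reset: what is moved stays moved. The work goes in short steps, Python scripts to look and compute and a tool call to move; the robot and the scene stay as the last step left them, time stands still between calls to the robot, and variables do not carry over. Pictures are saved under pics/ and viewed, about 8 in all and at most 12, crops included, and the job is handed in when it is done.

Besides the shell and the picture viewer there is one more tool, called after ">>>" by a JSON object that holds its "name" and its "arguments". move_arm: Moves the arm, as the interface text tells. Its arguments: {"type":"object","properties":{"commands":{"type":"array"},"jaw":{"type":"number"}},"required":["commands"]}

```bash
mkdir -p pics; cat > h.py <<'E'
import numpy as np, cv2
from plant import get_obs, snapshot, calibration, close_job, ctrl
def proj_ray(c,u,v):
    K=np.array(c["mtx"]); k=c["k1"]
    d=np.array([(u-K[0,2])/K[0,0],(v-K[1,2])/K[1,1]]); s=d.copy()
    for _ in range(30): s=d/(1+k*(s@s))
    return np.array([s[0],-s[1],-1.0])
def ray_plane(c,u,v,z):
    T=np.array(c["T"]); r=T[:3,:3]@proj_ray(c,u,v); o=T[:3,3]
    return o+r*(z-o[2])/r[2]
def depth_pt(c,u,v,d):
    T=np.array(c["T"]); return T[:3,:3]@(proj_ray(c,u,v)*d)+T[:3,3]
E
python3 - <<'E'
from h import *
print(get_obs())
for n in ("scene","side"):
    p,d=snapshot(n); np.savez(f"{n}0.npz",p=p,d=d); cv2.imwrite(f"pics/{n}0.png",p[:,:,::-1]); print(n,calibration(n))
E
```

```text
{'clock': 0.0, 'joint_pos': array([ 8.33108960e+01,  2.05925222e+01,  6.32395872e-01, -1.97257071e-02,
       -7.01348454e+01, -1.65071323e+01]), 'qvel': array([ 0.04872637,  0.05077823,  0.11192218,  0.00675287, -0.07425065,
        0.00148127]), 'tau': array([ 2.06682082e-03, -5.82715774e+01,  2.93042654e+01,  6.99708447e+00,
        6.80234531e-03, -1.40121192e-04]), 'tool_pos': array([0.26570127, 0.61996787, 0.22560119]), 'orientation': array([   5.46065883,   89.90323433, -107.74229578]), 'force': array([ 0.56752229, -0.44484634, -0.23629713]), 'moment': array([-0.05916582,  0.01056454,  0.03491599]), 'opening': 0.0876913772605487}
scene {'mtx': array([[556.38462466,   0.        , 318.73891965],
       [  0.        , 556.38462466, 243.27234841],
       [  0.        ,   0.        ,   1.        ]]), 'k1': -0.10162515242518129, 'T': array([[-0.61000981,  0.4931523 , -0.62023289,  0.00507219],
       [-0.79239093, -0.377516  ,  0.47916414,  0.15882474],
       [ 0.00215306,  0.78376175,  0.62105788,  0.62327077],
       [ 0.        ,  0.        ,  0.        ,  1.        ]])}
side {'mtx': array([[531.6939803 ,   0.        , 327.80751383],
       [  0.        , 531.6939803 , 231.50210372],
       [  0.        ,   0.        ,   1.        ]]), 'k1': -0.01020096628627675, 'T': array([[-0.94155867,  0.16888247, -0.29145494,  0.28272715],
       [-0.33672266, -0.49558104,  0.80063555,  0.4312823 ],
       [-0.00922623,  0.85198483,  0.52348518,  0.5507188 ],
       [ 0.        ,  0.        ,  0.        ,  1.        ]])}
```

View pics/scene0.png

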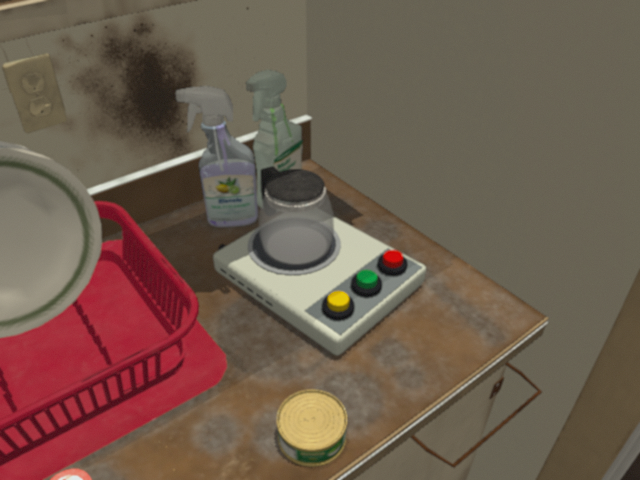

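View pics/side0.png

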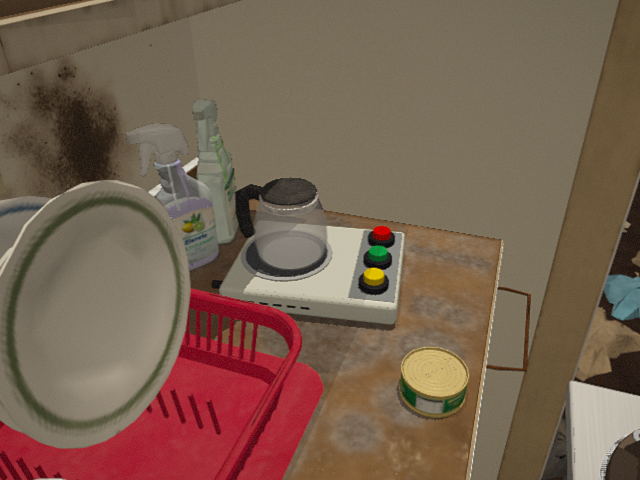

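```bash
python3 - <<'E'
from h import *
for n in ("scene","side"):
    z=np.load(n+"0.npz"); p,d=z["p"],z["d"]; c=calibration(n)
    h=cv2.cvtColor(p,cv2.COLOR_RGB2HSV)
    for name,ranges in dict(yellow=[(20,35)],green=[(45,85)],red=[(0,8),(172,180)]).items():
        m=sum(cv2.inRange(h,(a,120,70),(b,255,255)) for a,b in ranges).astype(np.uint8)
        k,l,st,ce=cv2.connectedComponentsWithStats(m)
        for i in range(1,k):
            if st[i,4]>60:
                vv,uu=np.where(l==i); dd=d[vv,uu]; ok=dd>0
                P=np.array([depth_pt(c,u,v,x) for u,v,x in zip(uu[ok],vv[ok],dd[ok])])
                print(n,name,ce[i].round(1),st[i],"plane",ray_plane(c,*ce[i],.07).round(4),"depth top z",np.percentile(P[:,2],[5,50,90]).round(4) if len(P) else None, np.median(P[P[:,2]>np.median(P[:,2])-.003],0).round(4) if len(P) else None)
E
```

```text
scene yellow [222.6 187.7] [217 184  12   9  77] plane [ 0.7956 -0.2281  0.07  ] depth top z [0.081  0.0883 0.094 ] [ 0.7699 -0.2149  0.0902]
scene yellow [338.  300.9] [327 291  23  21 400] plane [ 0.4368 -0.2094  0.07  ] depth top z [0.0569 0.0678 0.0696] [ 0.4411 -0.2127  0.0685]
scene yellow [329.8 404.8] [306 390  40  30 226] plane [ 0.3066 -0.0913  0.07  ] depth top z [0.0344 0.0363 0.0384] [ 0.3179 -0.1072  0.0363]
scene yellow [285.1 405.4] [279 397  13  17  96] plane [ 0.3379 -0.0489  0.07  ] depth top z [0.0349 0.0369 0.0394] [ 0.358  -0.0604  0.0369]
scene yellow [306.7 413.5] [295 406  24  14  94] plane [ 0.3135 -0.0624  0.07  ] depth top z [0.0348 0.0364 0.0374] [ 0.333  -0.0776  0.0364]
scene yellow [315.  445.7] [289 434  53  18 249] plane [ 0.274  -0.0446  0.07  ] depth top z [0.0325 0.0368 0.0394] [ 0.2877 -0.0538  0.0373]
scene yellow [318.8 460.1] [288 444  57  23 184] plane [ 0.2574 -0.037   0.07  ] depth top z [0.     0.0028 0.0056] [ 0.2846 -0.0581  0.0028]
scene green [366.7 278.1] [356 270  22  18 292] plane [ 0.4483 -0.2739  0.07  ] depth top z [0.0603 0.0682
[... 733 characters left out ...]
]
side yellow [434.8 374.2] [401 347  68  53 573] plane [ 0.3186 -0.0373  0.07  ] depth top z [0.0321 0.0366 0.0391] [ 0.3217 -0.077   0.0371]
side yellow [431.5 409.3] [400 390  65  28 245] plane [0.3129 0.0159 0.07  ] depth top z [0.0002 0.0027 0.0061] [ 0.3149 -0.0393  0.0028]
side green [377.8 252.8] [369 245  19  16 245] plane [ 0.4516 -0.268   0.07  ] depth top z [0.0582 0.0679 0.0696] [ 0.4537 -0.2742  0.0684]
side red [381.3 232.6] [372 226  19  15 236] plane [ 0.4622 -0.3302  0.07  ] depth top z [0.057  0.0676 0.0695] [ 0.4645 -0.3389  0.0685]
side red [198.  411.5] [    0   288   324   192 29747] plane [0.5583 0.1048 0.07  ] depth top z [0.0036 0.0225 0.1148] [0.5922 0.0956 0.023 ]
```

Both views show the warmer, with the keys in order yellow, green, red from left to right. They are at scene px (338,301), (367,278) and (393,258), and the carafe stands behind them. Depth puts the tops at z≈0.069 and spaces them 65 mm apart, which matches the task. Next I check the tool axes and the obstacles on the way.

```bash
python3 - <<'E'
from h import *
from scipy.spatial.transform import Rotation as Ro
o=get_obs(); R=Ro.from_euler("xyz",o["orientation"],degrees=True).as_matrix(); print(R.round(3))
print(calibration("wrist")["tool_from_camera"].round(3))
row=np.array([.0217,-.1285,0]);row/=np.linalg.norm(row); zt=R[:,2]
a=np.degrees(np.arctan2(row[1],row[0])-np.arctan2(zt[1],zt[0])); print("world yaw turn",a,"spin about tool x (down)",-a, "or",180-a)
# obstacles height map
for n in("scene","side"):
    z=np.load(n+"0.npz");d=z["d"];c=calibration(n)
    P=np.array([depth_pt(c,u,v,d[v,u]) for v in range(0,480,4) for u in range(0,640,4) if d[v,u]>0])
    print(n)
    for x0 in np.arange(.2,.8,.1):
        print(round(x0,1),[ (round(y0,1),round(P[s,2].max(),2)) for y0 in np.arange(-.5,.7,.1) if (s:=(P[:,0]>x0)&(P[:,0]<x0+.1)&(P[:,1]>y0)&(P[:,1]<y0+.1)).sum()>3])
E
```

```text
[[-0.     0.919 -0.394]
 [-0.001 -0.394 -0.919]
 [-1.     0.     0.001]]
[[ 0.     0.274 -0.962 -0.159]
 [-0.     0.962  0.274  0.074]
 [ 1.     0.     0.001  0.   ]
 [ 0.     0.     0.     1.   ]]
world yaw turn 32.785015173501385 spin about tool x (down) -32.785015173501385 or 147.2149848264986
scene
0.2 [(np.float64(-0.5), np.float64(0.47)), (np.float64(-0.4), np.float64(0.0)), (np.float64(-0.3), np.float64(0.0)), (np.float64(-0.2), np.float64(0.04)), (np.float64(-0.1), np.float64(0.04))]
0.3 [(np.float64(-0.5), np.float64(0.47)), (np.float64(-0.4), np.float64(0.0)), (np.float64(-0.3), np.float64(0.0)), (np.float64(-0.2), np.float64(0.04)), (np.float64(-0.1), np.float64(0.04)), (np.float64(-0.0), np.float64(0.0)), (np.float64(0.1), np.float64(0.0))]
0.4 [(np.float64(-0.5), np.float64(0.45)), (np.float64(-0.4), np.float64(0.07)), (np.float64(-0.3), np.float64(0.07)), (np.float64(-0.2), np.float64(0.06)), (np.float64(-0.1), np.float64(0.12)), (np.float64(-0.0), np.float64(0.12)), (np.float64(0.1), np.float64(0.12)), (np.float64(0.2), np.float64(0.12))]
0.5 [(np.float64(-0.5), np.flo
[... 2159 characters left out ...]
t64(0.41)), (np.float64(-0.3), np.float64(0.17)), (np.float64(-0.2), np.float64(0.47)), (np.float64(-0.1), np.float64(0.48)), (np.float64(-0.0), np.float64(0.49)), (np.float64(0.1), np.float64(0.49)), (np.float64(0.2), np.float64(0.35))]
0.7 [(np.float64(-0.5), np.float64(0.41)), (np.float64(-0.4), np.float64(0.27)), (np.float64(-0.3), np.float64(0.27)), (np.float64(-0.2), np.float64(0.26)), (np.float64(-0.0), np.float64(0.48)), (np.float64(0.1), np.float64(0.33)), (np.float64(0.2), np.float64(0.08))]
0.8 [(np.float64(-0.5), np.float64(0.4)), (np.float64(-0.4), np.float64(0.37)), (np.float64(-0.3), np.float64(0.37)), (np.float64(-0.2), np.float64(0.37)), (np.float64(-0.1), np.float64(0.37))]
```

```bash
cat >> h.py <<'E'
from scipy.spatial.transform import Rotation as Ro
def Rt(o): return Ro.from_euler("xyz",o["orientation"],degrees=True).as_matrix()
def wristcal():
    c=dict(calibration("wrist")); o=get_obs(); T=np.eye(4); T[:3,:3]=Rt(o); T[:3,3]=o["tool_pos"]; c["T"]=T@c["tool_from_camera"]; return c
def rows(p,R,wps,spins):
    "world waypoints, per-segment list -> tool-frame rows (cm, rad); spin applied after the shift"
    for w,s in zip(wps,spins):
        d=R.T@(np.array(w)-p)*100; print([*d.round(1).tolist(),s]); p=p+R@(d.round(1)/100); R=R@Ro.from_rotvec([s,0,0]).as_matrix()
    print("end",p.round(4))
E
python3 - <<'E'
from h import *
c=wristcal(); p,d=snapshot("wrist"); cv2.imwrite("pics/w0.png",p[:,:,::-1])
P=np.array([depth_pt(c,u,v,d[v,u]) for v in range(0,480,4) for u in range(0,640,4) if d[v,u]>0])
for x0 in np.arange(.0,.9,.1):
    print(round(x0,1),[ (round(float(y0),1),round(float(P[s,2].max()),2)) for y0 in np.arange(-.1,1,.1) if (s:=(P[:,0]>x0)&(P[:,0]<x0+.1)&(P[:,1]>y0)&(P[:,1]<y0+.1)).sum()>3])
o=get_obs()
n=20
A=np.array([[.266,.62,.226],[.30,.42,.29],[.39,.2,.29],[.42,0,.25],[.442,-.2115,.16]])
from scipy.interpolate import interp1d
L=np.r_[0,np.cumsum(np.linalg.norm(np.diff(A,axis=0),axis=1))]; f=interp1d(L,A,axis=0)
n=24; W=f(np.linspace(0,L[-1],n+1))[1:]; rows(o["tool_pos"],Rt(o),W,[.107]*n)
E
```

```text
0.0 [(0.1, -0.18), (0.2, -0.82), (0.3, -0.85), (0.4, -0.87), (0.5, -0.87), (0.6, -0.79), (0.7, -0.67), (0.8, -0.78), (0.9, -0.85)]
0.1 [(-0.1, -0.31), (0.0, -0.21), (0.1, -0.16), (0.2, -0.16), (0.7, -0.62), (0.8, -0.67)]
0.2 [(0.1, -0.08), (0.2, -0.01), (0.3, 0.11), (0.4, 0.06), (0.5, 0.35), (0.6, 0.35), (0.7, 0.01), (0.8, 0.01)]
0.3 [(0.2, 0.03), (0.3, 0.11), (0.4, 0.06), (0.5, 0.04), (0.6, 0.35), (0.7, 0.06), (0.8, 0.01), (0.9, 0.01)]
0.4 [(0.3, 0.0), (0.4, 0.02), (0.5, 0.04), (0.6, 0.07), (0.7, 0.07), (0.8, 0.08), (0.9, -0.06)]
0.5 [(0.6, 0.03), (0.7, 0.08), (0.8, 0.08), (0.9, -0.05)]
0.6 []
0.7 []
0.8 []
[-1.1, 1.9, 3.0, 0.107]
[-1.1, 2.3, 2.7, 0.107]
[-1.1, 2.5, 2.5, 0.107]
[-1.2, 2.7, 2.2, 0.107]
[-1.1, 3.0, 1.9, 0.107]
[-0.8, 3.2, 1.4, 0.107]
[0.0, 3.7, 0.5, 0.107]
[0.0, 3.7, 0.1, 0.107]
[0.0, 3.7, -0.3, 0.107]
[0.0, 3.6, -0.7, 0.107]
[0.0, 3.6, -1.0, 0.107]
[0.0, 3.4, -1.5, 0.107]
[0.6, 3.4, -1.1, 0.107]
[0.7, 3.4, -1.3, 0.107]
[0.8, 3.2, -1.7, 0.107]
[0.7, 3.1, -2.0, 0.107]
[0.7, 2.7, -2.3, 0.107]
[0.9, 2.5, -2.6, 0.107]
[1.5, 2.3, -2.5, 0.107]
[1.4, 1.9, -2.9, 0.107]
[1.4, 1.6, -2.9, 0.107]
[1.5, 1.3, -3.2, 0.107]
[1.4, 0.9, -3.3, 0.107]
[1.5, 0.6, -3.3, 0.107]
end [ 0.4418 -0.2113  0.1598]
```

View pics/w0.png

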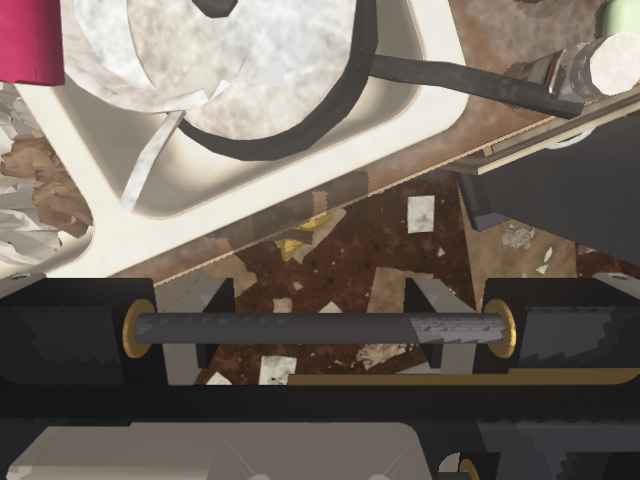

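The wrist view shows a sink with a pan along the path, nothing higher than 0.11 m, so the way is clear. Sending the first rows.

>>> {"name": "move_arm", "arguments": {"commands": [[[-1.1,1.9,3.0,0.107],[-1.1,2.3,2.7,0.107],[-1.1,2.5,2.5,0.107],[-1.2,2.7,2.2,0.107],[-1.1,3.0,1.9,0.107],[-0.8,3.2,1.4,0.107],[0,3.7,0.5,0.107],[0,3.7,0.1,0.107]]], "jaw": 0}}

```text
clock: 0.95
tool_pos: [0.3318, 0.342, 0.2909]
orientation: [-122.8, 90.0, 74.8]
force: [0.5, -0.6, 0.2]
opening: 0.0293
```

>>> {"name": "move_arm", "arguments": {"commands": [[[0,3.7,-0.3,0.107],[0,3.6,-0.7,0.107],[0,3.6,-1.0,0.107],[0,3.4,-1.5,0.107],[0.6,3.4,-1.1,0.107],[0.7,3.4,-1.3,0.107],[0.8,3.2,-1.7,0.107],[0.7,3.1,-2.0,0.107]]]}}

```text
clock: 1.75
tool_pos: [0.4104, 0.0613, 0.2623]
orientation: [-87.3, 90.0, 61.2]
force: [1.1, -0.2, 0.1]
opening: 0.0006
```

>>> {"name": "move_arm", "arguments": {"commands": [[[0.7,2.7,-2.3,0.107],[0.9,2.5,-2.6,0.107],[1.5,2.3,-2.5,0.107],[1.4,1.9,-2.9,0.107],[1.4,1.6,-2.9,0.107],[1.5,1.3,-3.2,0.107],[1.4,0.9,-3.3,0.107],[1.5,0.6,-3.3,0.107]]]}}

```text
clock: 2.55
tool_pos: [0.442, -0.2124, 0.1591]
orientation: [-100.4, 90.0, -0.9]
force: [0.6, 1.1, -0.2]
opening: 0.0005
```

>>> {"name": "move_arm", "arguments": {"commands": [[[0,0,0,0],[0,0,0,0],[0,0,0,0]]]}}

```text
clock: 2.85
tool_pos: [0.4422, -0.2105, 0.1599]
orientation: [-102.1, 90.0, -2.4]
force: [0.6, 0.4, 0.3]
opening: 0.0005
```

```bash
python3 - <<'E'
from h import *
o=get_obs(); print(o["tool_pos"],Rt(o).round(3),o["joint_pos"].round(1))
p,d=snapshot("scene"); cv2.imwrite("pics/s1.png",p[:,:,::-1])
c=wristcal(); p,d=snapshot("wrist"); cv2.imwrite("pics/w1.png",p[:,:,::-1])
h=cv2.cvtColor(p,cv2.COLOR_RGB2HSV)
for name,rg in dict(yellow=[(20,35)],green=[(45,85)],red=[(0,8),(172,180)]).items():
    m=sum(cv2.inRange(h,(a,120,70),(b,255,255)) for a,b in rg).astype(np.uint8)
    k,l,st,ce=cv2.connectedComponentsWithStats(m)
    for i in range(1,k):
        if st[i,4]>200:
            vv,uu=np.where(l==i); P=np.array([depth_pt(c,u,v,d[v,u]) for u,v in zip(uu,vv) if d[v,u]>0])
            T=P[P[:,2]>np.median(P[:,2])-.003]; print(name,ce[i],st[i],np.median(T,0).round(4),((T.max(0)+T.min(0))/2).round(4),np.ptp(T,0).round(4))
E
```

```text
[ 0.44218629 -0.21049127  0.1599097 ] [[ 0.    -0.986 -0.169]
 [-0.    -0.169  0.986]
 [-1.    -0.    -0.   ]] [ -2.4   6.3 -27.7   0.  -56.  -77.9]
yellow [311.58007663 242.9908046 ] [ 292  223   40   41 1305] [ 0.4426 -0.2166  0.0713] [ 0.4432 -0.2166  0.0707] [0.0309 0.0308 0.005 ]
red [148.11836735 241.86326531] [ 125  222   47   41 1470] [ 0.4637 -0.3431  0.0712] [ 0.4643 -0.3437  0.0707] [0.0306 0.0315 0.0053]
red [529.00264901 295.72211921] [ 467  273  122   40 3775] [ 0.4697 -0.0011  0.0148] [ 0.4491 -0.0328  0.1187] [0.1088 0.2107 0.2212]
red [516.48579285 362.88703025] [ 461  343  114   42 4364] [0.5361 0.019  0.0254] [ 0.4919 -0.0566  0.1415] [0.17   0.2497 0.2394]
red [497.0443299  461.51237113] [ 447  451  101   21 1940] [ 0.5972 -0.0274  0.0973] [ 0.5414 -0.0914  0.1601] [0.2513 0.1622 0.2215]
```

View pics/w1.png

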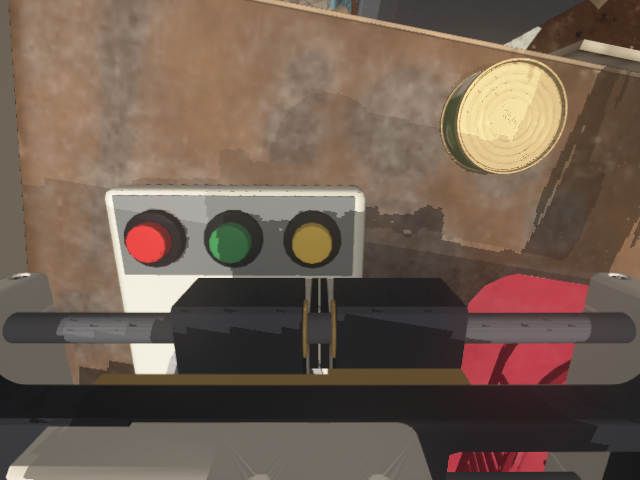

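View pics/s1.png

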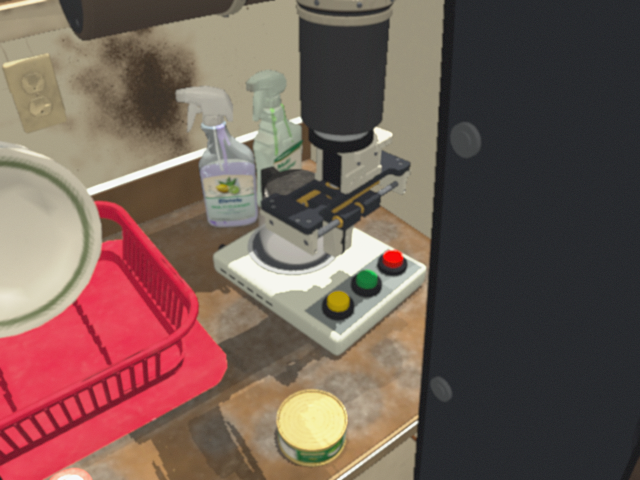

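The wrist view shows red (148,242), green (232,240) and yellow (311,243), with the closed jaws over the yellow column. The scene view shows the gripper's long side along the row and clear of the carafe. The three cameras agree to a few mm: yellow ≈ (0.442,-0.213), green ≈ (0.453,-0.277), tops at 0.069–0.071.

>>> {"name": "move_arm", "arguments": {"commands": [[[2.5,0,-0.25,0],[3.0,0,0,0],[2.0,0,0,0],[1.0,0,0,0],[0,0,0,0],[0,0,0,0],[0,0,0,0]]]}}

```text
clock: 3.65
tool_pos: [0.4435, -0.2133, 0.0758]
orientation: [-108.6, 89.9, -8.9]
force: [0.2, 0.5, 0.3]
opening: 0.0004
```

>>> {"name": "move_arm", "arguments": {"commands": [[[0.2,0,0,0],[0.2,0,0,0],[0.1,0,0,0],[0.1,0,0,0],[0,0,0,0],[0,0,0,0]]]}}

```text
clock: 4.25
tool_pos: [0.4427, -0.2134, 0.0688]
orientation: [-117.0, 90.0, -17.3]
force: [-0.6, 0.8, 3.6]
opening: 0.0002
```

Contact at about 0.069 with 3.6 N, as expected for the yellow key. Pressing down and holding.

>>> {"name": "move_arm", "arguments": {"commands": [[[0.2,0,0,0],[0.2,0,0,0],[0.1,0,0,0],[0.1,0,0,0],[0.1,0,0,0],[0,0,0,0],[0,0,0,0],[0,0,0,0]]]}}

```text
clock: 5.05
tool_pos: [0.4427, -0.2134, 0.0623]
orientation: [-124.1, 90.0, -24.4]
force: [-3.5, 3.1, 11.7]
opening: 0.0003
```

>>> {"name": "move_arm", "arguments": {"commands": [[[0.1,0,0,0],[0.1,0,0,0],[0,0,0,0],[0,0,0,0],[0,0,0,0],[0,0,0,0],[0,0,0,0]]]}}

```text
clock: 5.75
tool_pos: [0.4429, -0.2134, 0.062]
orientation: [-128.7, 89.9, -29.0]
force: [-8.8, 7.5, 32.7]
opening: 0.0004
```

It is on the hard stop: 33 N and no further travel. Releasing now, then over to green.

>>> {"name": "move_arm", "arguments": {"commands": [[[-0.5,0,0,0],[-1.5,0,0,0],[-2.0,0,0,0],[0,0,0,0],[0,0,0,0]]]}}

```text
clock: 6.25
tool_pos: [0.4425, -0.2133, 0.0996]
orientation: [-84.5, 90.0, 15.1]
force: [0.2, 0.2, -0.4]
opening: 0.0007
```

```bash
python3 - <<'E'
from h import *
o=get_obs(); print(o["tool_pos"],o["force"],o["clock"])
for n in("scene","side"):
    p,d=snapshot(n); c=calibration(n); h=cv2.cvtColor(p,cv2.COLOR_RGB2HSV); cv2.imwrite(f"pics/{n}2.png",p[:,:,::-1])
    for name,rg in dict(yellow=[(20,35)],green=[(45,85)],red=[(0,8),(172,180)]).items():
        m=sum(cv2.inRange(h,(a,120,50),(b,255,255)) for a,b in rg).astype(np.uint8)
        vv,uu=np.where(m); P=np.array([depth_pt(c,u,v,d[v,u]) for u,v in zip(uu,vv)])
        P=P[(abs(P[:,0]-.453)<.04)&(P[:,1]<-.19)&(P[:,2]>.05)]
        if len(P): print(n,name,len(P),np.median(P[P[:,2]>np.median(P[:,2])-.003],0).round(4))
E
```

```text
[ 0.44250455 -0.21328941  0.09955431] [ 0.17756035  0.19503563 -0.44171186] 6.25
side yellow 358 [ 0.443  -0.209   0.0689]
side green 17 [ 0.4416 -0.2715  0.0608]
```

The side camera puts yellow back up at 0.069. Going to green.

>>> {"name": "move_arm", "arguments": {"commands": [[[0,0.1,-3.2,0],[0,0,-3.2,0],[0,0,0,0],[1.5,0,0,0],[1.0,0,0,0],[0,0,0,0],[0,0,0,0],[0,0,0,0]]]}}

```text
clock: 7.15
tool_pos: [0.4526, -0.2764, 0.0749]
orientation: [-127.0, 90.0, -27.3]
force: [0.0, -0.1, 0.2]
opening: 0.0005
```

>>> {"name": "move_arm", "arguments": {"commands": [[[0.2,0,0,0],[0.2,0,0,0],[0.1,0,0,0],[0.1,0,0,0],[0,0,0,0],[0,0,0,0]]]}}

```text
clock: 7.75
tool_pos: [0.4524, -0.2766, 0.0687]
orientation: [-105.8, 90.0, -6.2]
force: [0.3, 0.5, 1.4]
opening: 0.0003
```

>>> {"name": "move_arm", "arguments": {"commands": [[[0.2,0,0,0],[0.2,0,0,0],[0.1,0,0,0],[0.1,0,0,0],[0.1,0,0,0],[0.1,0,0,0],[0,0,0,0],[0,0,0,0]]]}}

```text
clock: 8.55
tool_pos: [0.4525, -0.2767, 0.062]
orientation: [-136.5, 89.9, -36.8]
force: [-3.8, 5.5, 17.7]
opening: 0.0002
```

>>> {"name": "move_arm", "arguments": {"commands": [[[0,0,0,0],[0,0,0,0],[0,0,0,0],[0,0,0,0]]]}}

```text
clock: 8.95
tool_pos: [0.4525, -0.2767, 0.062]
orientation: [-135.9, 89.9, -36.2]
force: [-4.0, 5.0, 17.6]
opening: 0.0007
```

Green is on its stop: 17.7 N against 3 N for full travel, at the same z=0.062 as yellow. Releasing, then backing off straight up and towards the robot so the cameras can see.

>>> {"name": "move_arm", "arguments": {"commands": [[[-0.5,0,0,0],[-2.5,0,0,0],[-4,0,0,0],[-4,0,0,0],[-3,0,0,0],[0,0,3,0],[0,0,4,0],[0,0,4,0]]]}}

```text
clock: 9.75
tool_pos: [0.433, -0.1674, 0.2003]
orientation: [62.6, 90.0, 162.2]
force: [0.8, 1.1, -0.1]
opening: 0.0001
```

>>> {"name": "move_arm", "arguments": {"commands": [[[0,0,4,0],[0,0,4,0],[0,0,4,0],[0,0,0,0],[0,0,0,0]]]}}

```text
clock: 10.25
tool_pos: [0.4134, -0.0491, 0.2005]
orientation: [100.3, 90.0, -159.9]
force: [-0.5, -0.4, -1.0]
opening: -0.0
```

```bash
python3 - <<'E'
from h import *
o=get_obs(); print(o["tool_pos"],o["force"],o["clock"])
for n in("scene","side"):
    p,d=snapshot(n); c=calibration(n); h=cv2.cvtColor(p,cv2.COLOR_RGB2HSV); cv2.imwrite(f"pics/{n}3.png",p[:,:,::-1])
    q=np.load(n+"0.npz"); 
    for name,rg in dict(yellow=[(20,35)],green=[(45,85)],red=[(0,8),(172,180)]).items():
        m=sum(cv2.inRange(h,(a,120,50),(b,255,255)) for a,b in rg).astype(np.uint8)
        vv,uu=np.where(m); P=np.array([depth_pt(c,u,v,d[v,u]) for u,v in zip(uu,vv)])
        P=P[(abs(P[:,0]-.453)<.04)&(P[:,1]<-.19)&(P[:,2]>.05)&(P[:,2]<.08)]
        if len(P): print(n,name,len(P),np.median(P[P[:,2]>np.median(P[:,2])-.003],0).round(4))
E
```

```text
[ 0.41338443 -0.04908127  0.2005496 ] [-0.49134802 -0.44163206 -0.98137703] 10.25
scene yellow 400 [ 0.4414 -0.2126  0.0685]
scene green 333 [ 0.4516 -0.276   0.0686]
scene red 326 [ 0.4625 -0.3403  0.0685]
side yellow 289 [ 0.4409 -0.2083  0.0684]
```

View pics/scene3.png

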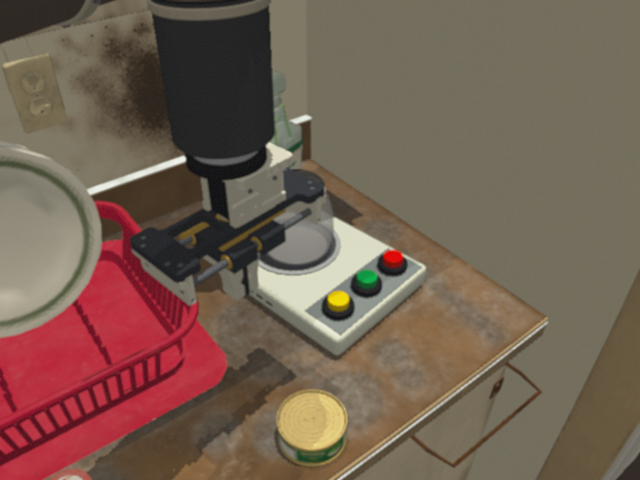

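View pics/side3.png

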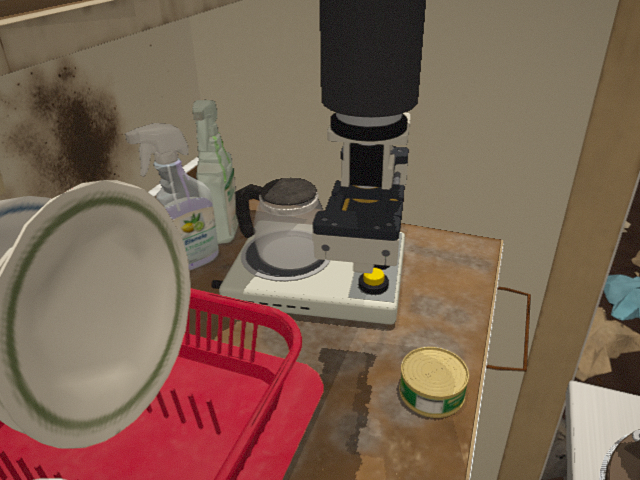

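In the scene view all three keys are up, at (338,301), (367,278) and (393,258) as at the start. In the side view the carafe is unmoved, with its lid still at about (289,190). The robot is touching nothing.

```bash
python3 -c "
from plant import close_job; print(close_job())"
```

```text
the job is handed in; nothing more can be done
None
```

The jug warmer job is done and handed in at about 10.4 s of the 37 s allowed; no verdict was reported.

- **Yellow child-lock key:** I pressed it with the closed fingers until it stopped moving at z = 0.062 m, peaking at about 33 N up and 35 N in total, held it about 1 s, and let it come back up.
- **Green start key:** I then pressed it to the same stop at about 18 N, held it, and let it come back up.

My last checks, with the arm raised clear of everything:

- **Keys:** the scene camera had all three tops at z ≈ 0.0685 m, the same as at the start. The side camera confirmed only yellow, because the gripper hid green and red. The red key was not touched.
- **Carafe:** it looks unmoved in the side view; I judged this by eye. In the scene view it was partly hidden by the gripper.
- **Disagreement:** the cameras differed by up to about 6 mm in where the keys lie along the row. I aimed between them, and that was well within the 32 mm keys.
- **Clicks:** they cannot be sensed directly. I judged both presses complete from the hard stop and the force.

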